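Fit the juicer's small reamer cone and hold it pressed

TASK

The pastry shop's citrus juicer has been washed and is unplugged at the wall. Pick up the smaller of the two ribbed reamer cones, put it upright on the juicer's drive spindle and turn it until the splines mesh and it slides fully home, then press it down against the run-switch spring to the bottom of its travel. Finish while still holding the cone pressed down there, so that the switch can be checked, and leave the large cone, the juice glass, the tart ring and the palette knife where they are.

Things in the scene. Friction and masses are not known exactly. Their poses are not given: they have to be found in the camera images.
- small_cone: The smaller reamer cone, grey plastic, upright, 72 mm high, 0.06-0.13 kg. Origin: centre of its underside; z up to the tip. Eight upright ribs, one each 45 degrees, the first along +x: 53 mm across ribs facing away from each other, 50 mm where flat pads bridge two ribs a side (closing line midway between ribs). Sides upright to 38 mm up, then curving in to the tip.
- socket (a point): Centre of the mouth of the spindle socket in the small cone's underside (same point and axes as the small cone). Cross-shaped, 25 mm deep: four slots 6.5 mm wide reaching 10.9 mm from the centre along +x, +y, -x, -y, so under every second rib.
- juicer: The citrus juicer, fixed on the bench: steel motor housing 162 mm across, clear open juice bowl on top. Origin: centre of its foot on the bench; z up. Bowl 174 mm across inside at the rim, rim at 148 mm; flat slotted strainer inside, top at 107 mm. Drive spindle upright in the centre. The spout points along -x, to 122 mm from the centre, 90-122 mm up.
- spindle_seat (a point): Point on the drive spindle's axis, on top of its 28 mm round black collar. The small cone is fully home when its underside lies on this collar. 122 mm over the bench with the spindle up, 116 mm pressed down. z up; x along one of the four splines, turning with the spindle. The cone meshes at every quarter turn.
- spline_top (a point): Point on the spindle's axis level with the spline tops, 16 mm over the collar; axes as spindle_seat. Four steel splines form a cross 20 mm over the tips, each 5 mm thick with a round top; a 7 mm pilot pin with tapered nose rises 7 mm more in the middle. Out of mesh the cone, centred by the pin, rests on the spline tops 16 mm above home.
- spindle (a joint): Turn of the spindle in the juicer, rad, positive anticlockwise from above; at 0 a spline lies along the juicer's x axis. The gear motor holds it with 0.06 N m of friction: it stays put under light contact but can be turned.
- press (a joint): How far the whole spindle is pressed down against the spring of the run switch, m: 0 up, 0.006 at the bottom stop. The spring takes 4 N at the start and 10 N at the bottom.
- large_cone: The larger reamer cone (orange cone), same grey plastic, ribbed, 70 mm across, 90 mm high, standing upright; origin at the centre of its underside. Not to be used or moved.
- juice_glass: Clear empty glass under the spout, 60 mm across, 78 mm high; origin at the centre of its underside. To be left alone.
- tart_ring: Steel tart ring lying flat, 74 mm across, 22 mm high; origin at the centre of its underside. To be left alone.
- palette_knife: Palette knife lying flat on the bench along its x axis, 260 mm long; origin near its middle on the underside. To be left alone.
Mind the look-alikes: they are no part of the job. Of the things shaped like the juicer, the steel one is meant.

How it is judged:
By the outcome, as a careful person would: the job done as asked, in the order asked, and still so for the second after the job is handed in, while the arm keeps its last pose, push and grip.
It also fails if it takes over 48 s, if anything falls off the work surface, if the arm or the gripper's body presses on something with over 40 N, if the wrist force passes 120 N, or if a joint passes its speed limit or range.

ROBOT

A 6-joint arm with a two-finger parallel gripper is mounted at the origin on the work surface. World frame = base frame: x ahead of the robot, y to its left, z up, the work surface at z = 0. Lengths are in m, angles in rad, forces in N, time in s.
With the tool pointing down it reaches from about 0.375 to 0.975 m from the base axis. Payload 3.8 kg.
Tool frame: the origin (TCP) lies at the very end of the fingers, on their centre line; the grasp point (between the pads) lies 19 mm behind it; z points along the fingers, y is the direction in which the jaws open and shut (so a half turn about z gives the same grasp; the last joint's range is limited). The gripper opens to 85 mm and grips with 20 to 120 N. Pads are 22 mm wide; open, the fingers measure 114 mm over their backs; the gripper's body (76 mm by 85 mm) begins 54 mm behind the grasp point. The pads swing forward as they close: fully open they stand 13 mm farther back than shut.
Start: joints at [1.098, 0.264, 1.604, -0, 1.274, -0.037], TCP at [0.285, 0.612, 0.231] pointing down, gripper open.
Joint ranges: [-2.63, 2.63], [-0.94, 2.18], [0.31, 2.57], [-1.31, 4.45], [0, 2.66], [-2.55, 2.55]. Speed limits (rad/s): [2.57, 2.57, 3.14, 3.14, 3.14, 3.14].

INTERFACE

Orientations are given as a rotation vector (axis times angle).
In Python, from workcell import bot gives the robot as it stands.
- The arm moves only by the tool jog_arm, never from a script. Its argument "plan" is a list of rows, each an object of numbers: "claw": the closure, from 0 (fully open) to 1 (shut); "x", "y", "z": the shift along the tool's x, y, z in m; "turn": the turn about the tool's z in degrees. In form: [{"claw": .., "x": .., "y": .., "z": .., "turn": ..}, ...]. A call has 1 to 10 rows; each row shifts and turns the commanded pose from where the row before left it, along the tool's axes as they then stand; what a row does not reach is not made up. A row lasts 1/8 s, in which the tool goes at most 62.5 mm and 10.7 degrees, less where a joint would pass 70% of its speed; a pose out of reach is approached as far as the arm can. A call is refused whole if a number of a shift passes 0.0625 or a number of a turn 10.7, either way. A call with a gripper value outside its range is refused whole. The fingers move at their own pace and stop on an object; "newtons" is the grip in N (left out, the last holds). Time passes only in rows, so rows that do not move let the fingers close. It gives the time, the measured TCP pose, the force and the opening at its end, in the units of the state.
- bot.read_state(): the state, without advancing time (a new reading comes with each control period).
- bot.read_camera(name): name is "scene" or "top" or "wrist"; returns the picture (400x640x3 uint8, red, green, blue); there is no depth.
- bot.camera_params(name): a dict with "fx", "fy", "cx", "cy" (pixels), "world_to_cam" (4x4, takes a point from world to camera coordinates). Camera axes: x right, y up, looking along -z (the intrinsics and any distortion apply to the point x, -y, -z); pixel columns grow to the right and rows downward; lengths in m; the calibration is good to about 2 mm. A picture is of the moment at which its call begins: read the wrist's pose just before it. camera_params takes no time and is no camera call; for the wrist camera it gives the pose at the moment of the call.
- bot.finish_job(): hands the job in, once; it reports no verdict.
The state is a dict: "time": time; "q": joint angles; "joint_vel": joint speeds; "joint_torque": joint torques, N m; "tool_pos": TCP position; "tcp_rot": TCP orientation; "wrist_force": force on the tool from outside, world axes, zero at the start; "torque": the same for the moment, N m; "width": opening from 0.0 (shut) to 1.0 (fully open).
Only numpy, scipy, OpenCV 4.12 (cv2) and the standard library are available. Lean on these libraries where they do the work, as an engineer would, in place of code of your own. Each camera call takes 0.05 s, during which the arm holds its last target. There are 200 camera calls.

## Working session

There is one attempt and no reset: what is moved stays moved. The work goes in short steps, Python scripts to look and compute and a tool call to move; the robot and the scene stay as the last step left them, time stands still between calls to the robot, and variables do not carry over. Pictures are saved under pics/ and viewed, about 8 in all and at most 12, crops included, and the job is handed in when it is done.

Besides the shell and the picture viewer there is one more tool, called after "Call:" as name(argument=value, ...), one argument or row to a line, values as JSON. jog_arm: Moves the arm, as the interface text tells. Its arguments: {"type":"object","properties":{"plan":{"type":"array","items":{"type":"object","properties":{"claw":{"type":"number"},"x":{"type":"number"},"y":{"type":"number"},"z":{"type":"number"},"turn":{"type":"number"}}}},"newtons":{"type":"number"}},"required":["plan"]}

```bash
mkdir -p pics; cat > h.py <<'E'
import numpy as np, cv2
from workcell import bot
def snap(n,f):
    p=bot.camera_params(n); im=bot.read_camera(n); cv2.imwrite(f'pics/{f}.png',im[:,:,::-1]); np.savez(f'pics/{f}.npz',**{k:np.array(v) for k,v in p.items()}); return im,p
def load(f):
    return {k:v for k,v in np.load(f'pics/{f}.npz',allow_pickle=True).items()}
def ray(p,u,v,z):
    M=np.array(p['world_to_cam']);d=np.array([(u-p['cx'])/p['fx'],-(v-p['cy'])/p['fy'],-1.])
    R=M[:3,:3];c=-R.T@M[:3,3];d=R.T@d
    return c+d*(z-c[2])/d[2]
def proj(p,X):
    M=np.array(p['world_to_cam']);q=M[:3,:3]@np.array(X)+M[:3,3]
    return p['cx']+p['fx']*q[0]/-q[2], p['cy']-p['fy']*q[1]/-q[2]
def crop(f,o,u0,u1,v0,v1,s):
    im=cv2.imread(f'pics/{f}.png')[v0:v1,u0:u1]; cv2.imwrite(f'pics/{o}.png',cv2.resize(im,None,fx=s,fy=s,interpolation=cv2.INTER_CUBIC))
E
python3 - <<'E'
from h import *
a,p=snap('scene','s0');b,q=snap('top','t0')
print(p,q,bot.read_state())
cv2.imwrite('pics/both.png',np.vstack([a,b])[:,:,::-1][::1])
im=cv2.imread('pics/both.png');cv2.imwrite('pics/both.png',cv2.resize(im,(480,600)))
E
```

```text
{'fx': 465.51575494486246, 'fy': 465.51575494486246, 'cx': 324.6337452098567, 'cy': 198.30324259608747, 'world_to_cam': array([[ 0.81412873,  0.58061025, -0.00928117, -0.37176954],
       [-0.40450468,  0.57851677,  0.70830382,  0.15207337],
       [ 0.41661777, -0.57289622,  0.70584669, -1.52469609],
       [ 0.        ,  0.        ,  0.        ,  1.        ]])} {'fx': 376.46117594003414, 'fy': 376.46117594003414, 'cx': 321.10539066160885, 'cy': 200.03970774424192, 'world_to_cam': array([[ 0.0760321 , -0.99710434,  0.00143382, -0.08912137],
       [ 0.97489322,  0.07464011,  0.20979054, -0.5091803 ],
       [-0.20929008, -0.014553  ,  0.9777453 , -1.15062722],
       [ 0.        ,  0.        ,  0.        ,  1.        ]])} {'time': 0.1, 'q': array([ 1.09807544e+00,  2.64712414e-01,  1.60524103e+00, -6.13936316e-06,
        1.27372372e+00, -3.68840560e-02]), 'joint_vel': array([ 5.23260515e-04, -3.64077916e-04, -3.58539411e-03,  2.36331245e-03,
       -1.47645171e-06, -1.17636582e-03]), 'joint_torque': array([-7.87458453e-05, -5.16705608e+01, -3.68589413e+01, -1.30182839e-04,
        6.25951972e-03, -1.11735065e-05]), 'tool_pos': array([0.28465278, 0.61130519, 0.23006128]), 'tcp_rot': array([-0.67908976, -3.06678434,  0.00317042]), 'wrist_force': array([-1.5958452 ,  0.07705933,  0.03120906]), 'torque': array([-0.00168199, -0.00635696, -0.0065786 ]), 'width': 1.0002105280944844}
```

View pics/t0.png

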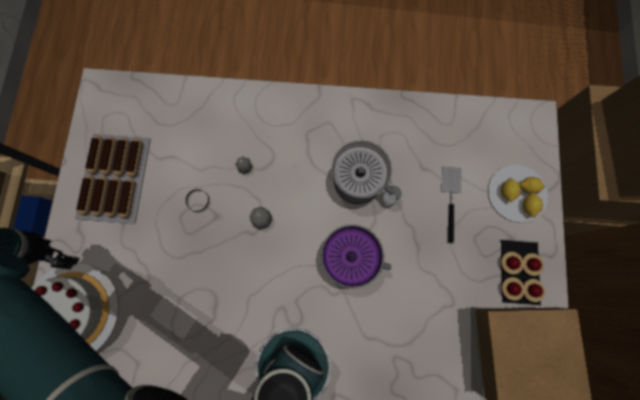

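View pics/s0.png

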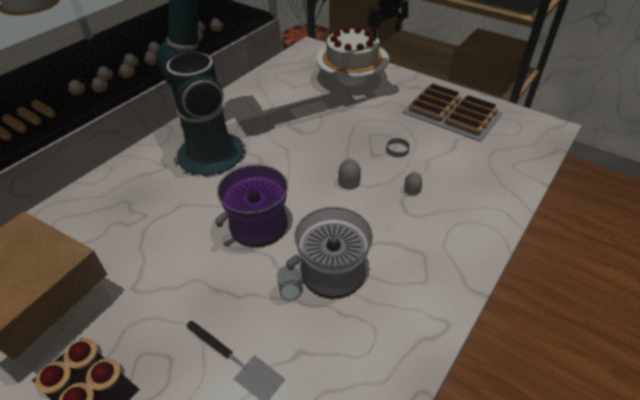

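The top view shows two grey cones, at (244,165) and (260,217), and two juicers: steel at (361,172) and a purple look-alike at (352,256). The first cone is the smaller. I'll check that in a crop and measure.

```bash
python3 - <<'E'
from h import *
t=load('t0');s=load('s0')
print('small',ray(t,244,165,.04),'scene',ray(s,413,184,.04))
print('large',ray(t,260,217,.05),ray(s,349,173,.05))
print('spindle top',ray(t,360.5,172.5,.14),ray(s,333.5,243,.14))
print('ring',ray(t,197,201,.011),'glass',ray(t,391,196,.078))
a=cv2.imread('pics/t0.png');b=cv2.imread('pics/s0.png')
f=lambda im,u,v,w,h:cv2.resize(im[v:v+h,u:u+w],(400,300),interpolation=cv2.INTER_CUBIC)
cv2.imwrite('pics/c1.png',np.vstack([np.hstack([f(a,212,140,80,90-30),f(a,320,135,88,66)]),np.hstack([f(b,325,140,120,90),f(b,275,195,112,84)])]))
E
```

```text
small [0.61609769 0.21309798 0.04      ] scene [0.62915843 0.19970601 0.04      ]
large [0.44553482 0.13952331 0.05      ] [0.45682694 0.12406814 0.05      ]
spindle top [ 0.58982302 -0.16329974  0.14      ] [ 0.61325281 -0.18238858  0.14      ]
ring [0.4890715 0.3603694 0.011    ] glass [ 0.53908902 -0.2684896   0.078     ]
```

View pics/c1.png

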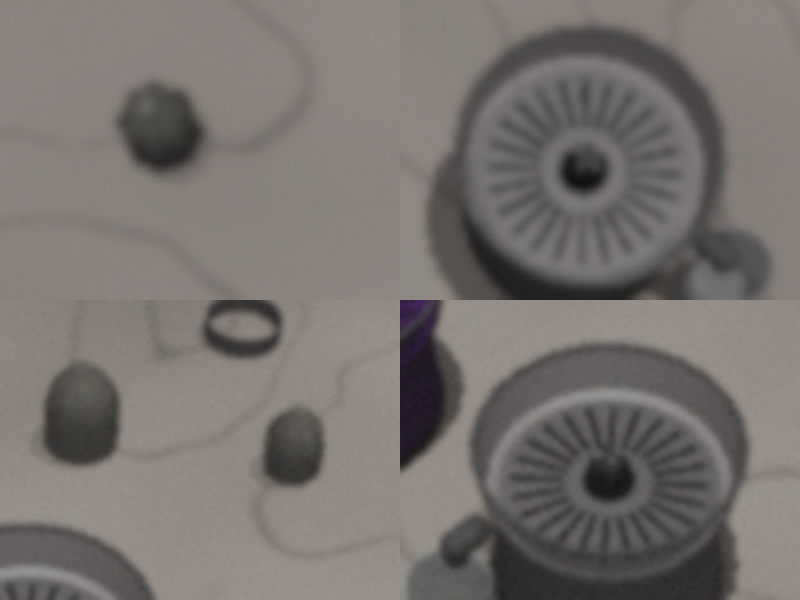

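```bash
python3 - <<'E'
from h import *
t=load('t0');s=load('s0')
def tri(a,b):
    A=[];B=[]
    for p,(u,v) in((t,a),(s,b)):
        q0=ray(p,u,v,0);q1=ray(p,u,v,.3);d=(q1-q0)/np.linalg.norm(q1-q0);P=np.eye(3)-np.outer(d,d);A.append(P);B.append(P@q0)
    X=np.linalg.lstsq(np.vstack(A),np.hstack(B),rcond=None)[0]
    print(X,[np.linalg.norm(P@X-b) for P,b in zip(A,B)])
tri((244,165),(413,184));tri((260,217),(349,173));tri((360.5,172),(333,243.5));tri((197,201),(398,147));
for p in(t,s):
    M=p['world_to_cam'];print(-M[:3,:3].T@M[:3,3])
    print('base',proj(p,[0,0,0]))
print(bot.camera_params('wrist'))
E
```

```text
[0.62175223 0.21761207 0.02207748] [np.float64(0.0004170095554684396), np.float64(0.00041700955546825254)]
[0.44728334 0.14164793 0.03269383] [np.float64(0.0012682977532846467), np.float64(0.0012682977532847718)]
[ 0.59996226 -0.16549079  0.1121328 ] [np.float64(0.0002390172871494811), np.float64(0.00023901728714885816)]
[0.49111622 0.36327846 0.00557094] [np.float64(0.001352789594650785), np.float64(0.001352789594652386)]
[ 0.26235764 -0.0676031   1.23196935]
base (np.float64(291.94674245292805), np.float64(366.63285943781))
[ 0.99939814 -0.74561641  0.96503709]
base (np.float64(211.12615494983328), np.float64(151.87264621580525))
{'fx': 309.8023679849385, 'fy': 309.8023679849385, 'cx': 321.2355479730301, 'cy': 203.5238060767053, 'world_to_cam': array([[ 0.42322314,  0.90602169, -0.00261921, -0.67414067],
       [-0.87314343,  0.40708981, -0.26813884,  0.03506872],
       [-0.24187335,  0.11576951,  0.96337672, -0.37923951],
       [ 0.        ,  0.        ,  0.        ,  1.        ]])}
```

```bash
cat >> h.py <<'E'
from scipy.spatial.transform import Rotation as Ro
def todo(X,yaw=None):
    s=bot.read_state();R=Ro.from_rotvec(s['tcp_rot']).as_matrix()
    print('t',round(s['time'],2),'tcp',s['tool_pos'].round(4),'shift',(R.T@(np.array(X)-s['tool_pos'])).round(4),'ydir deg',np.degrees(np.arctan2(R[1,1],R[0,1])).round(2),'tilt',R[:,2].round(4),'q6',s['q'][5].round(3),'F',s['wrist_force'].round(1),'w',s['width'].round(3))
E
python3 - <<'E'
from h import *
todo([.62,.217,.23])
p=bot.camera_params('wrist');M=p['world_to_cam'];print(-M[:3,:3].T@M[:3,3], -M[2,:3])
E
```

```text
Traceback (most recent call last):
  File "h.py", line 19, in todo
    print('t',round(s['time'],2),'tcp',s['tool_pos'].round(4),'shift',(R.T@(np.array(X)-s['tool_pos'])).round(4),'ydir deg',np.degrees(np.arctan2(R[1,1],R[0,1])).round(2),'tilt',R[:,2].round(4),'q6',s['q'][5].round(3),'F',s['wrist_force'].round(1),'w',s['width'].round(3))
                                                                                                                                                                                                                                                            ^^^^^^^^^^^^^^^^
AttributeError: 'float' object has no attribute 'round'
```

```bash
sed -i "s/s\['width'\].round(3)/round(s['width'],3)/" h.py
python3 - <<'E'
from h import *
todo([.62,.217,.23])
p=bot.camera_params('wrist');M=p['world_to_cam'];print(-M[:3,:3].T@M[:3,3], -M[2,:3])
E
```

```text
t 0.1 tcp [0.2847 0.6113 0.2301] shift [-0.4705 -0.2159  0.0005] ydir deg 65.03 tilt [-9.0e-04 -1.9e-03 -1.0e+00] q6 -0.037 F [-1.6  0.1  0. ] w 1.0
[0.22420403 0.64041433 0.37298808] [ 0.24187335 -0.11576951 -0.96337672]
```

Call:
jog_arm(
  plan=[
    {"x":-0.047,"y":-0.0216},
    {"x":-0.047,"y":-0.0216},
    {"x":-0.047,"y":-0.0216},
    {"x":-0.047,"y":-0.0216},
    {"x":-0.047,"y":-0.0216},
    {"x":-0.047,"y":-0.0216},
    {"x":-0.047,"y":-0.0216},
    {"x":-0.047,"y":-0.0216},
    {"x":-0.047,"y":-0.0216},
    {"x":-0.047,"y":-0.0216},
  ],
)

```text
schema error: expected keys claw, x, y, z, turn
```

```bash
python3 - <<'E'
from h import *
todo([.62,.217,.23])
im,p=snap('wrist','w1');print(proj(p,[.62,.217,.07]))
u,v=map(int,proj(p,[.62,.217,.05]))
todo([.62,.217,.23])
E
```

```text
t 0.1 tcp [0.2847 0.6113 0.2301] shift [-0.4705 -0.2159  0.0005] ydir deg 65.03 tilt [-9.0e-04 -1.9e-03 -1.0e+00] q6 -0.037 F [-1.6  0.1  0. ] w 1.0
(np.float64(168.46456465158093), np.float64(513.3749915111787))
t 0.15 tcp [0.2847 0.6114 0.2302] shift [-0.4705 -0.216   0.0006] ydir deg 65.03 tilt [-8.0e-04 -1.6e-03 -1.0e+00] q6 -0.037 F [ 0.1  0.5 -0.9] w 1.003
```

View pics/w1.png

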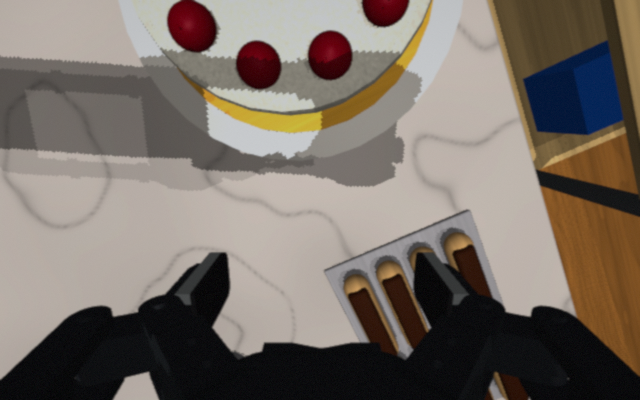

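The wrist view shows the cake and eclairs, since the arm hasn't moved: the call needs every key in each row.

Call:
jog_arm(
  plan=[
    {"claw":0,"x":-0.047,"y":-0.0216,"z":0,"turn":0},
    {"claw":0,"x":-0.047,"y":-0.0216,"z":0,"turn":0},
    {"claw":0,"x":-0.047,"y":-0.0216,"z":0,"turn":0},
    {"claw":0,"x":-0.047,"y":-0.0216,"z":0,"turn":0},
    {"claw":0,"x":-0.047,"y":-0.0216,"z":0,"turn":0},
    {"claw":0,"x":-0.047,"y":-0.0216,"z":0,"turn":0},
    {"claw":0,"x":-0.047,"y":-0.0216,"z":0,"turn":0},
    {"claw":0,"x":-0.047,"y":-0.0216,"z":0,"turn":0},
    {"claw":0,"x":-0.047,"y":-0.0216,"z":0,"turn":0},
    {"claw":0,"x":-0.047,"y":-0.0216,"z":0,"turn":0},
  ],
)

```text
time: 1.4
tool_pos: [0.6205, 0.2162, 0.2309]
tcp_rot: [-0.679, -3.067, 0.0]
wrist_force: [0.5, 1.2, -1.0]
width: 0.999
```

```bash
python3 - <<'E'
from h import *
todo([.62,.217,.23])
im,p=snap('wrist','w2');print(proj(p,[.62,.217,.07]),proj(p,[.62,.217,.0]))
E
```

```text
t 1.4 tcp [0.6205 0.2162 0.2309] shift [0.0008 0.0005 0.0009] ydir deg 65.03 tilt [-5.e-04 -0.e+00 -1.e+00] q6 -0.838 F [ 0.5  1.2 -1. ] w 0.999
(np.float64(321.41064387786554), np.float64(185.97689600355434)) (np.float64(321.4247724171241), np.float64(173.74247521454134))
```

View pics/w2.png

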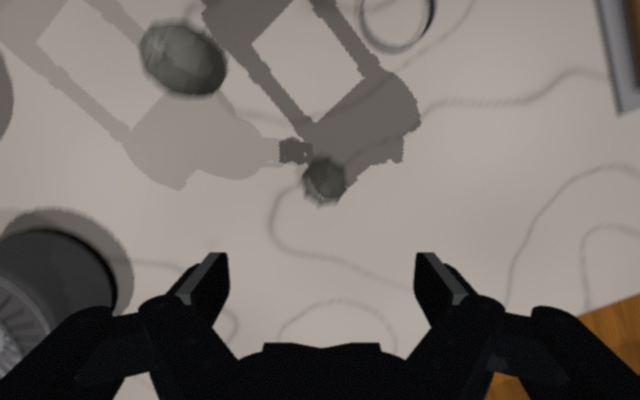

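The cone is at about (324,180), where predicted, with the larger one at (183,58). I'll enlarge it to read the ribs.

```bash
python3 - <<'E'
from h import *
crop('w2','w2c',290,360,145,215,8)
im=cv2.imread('pics/w2c.png').astype(float);im=np.clip((im-20)*2.2,0,255);cv2.imwrite('pics/w2c.png',im)
p=load('w2')
for z in(0,.038,.072):
  c=ray(p,324,180,z)
  print(z,c)
  for a in range(0,360,45):
    pass
print(proj(p,[.62,.217,.072]),proj(p,[.62+.0265,.217,.03]),proj(p,[.62,.2435,.03]))
E
```

```text
0 [0.62836698 0.21657884 0.        ]
0.038 [0.6214231  0.21947581 0.038     ]
0.072 [0.61521016 0.22206783 0.072     ]
(np.float64(321.41014945163926), np.float64(186.40503782281246)) (np.float64(331.1927301855454), np.float64(199.02418297436552)) (np.float64(342.91786568359277), np.float64(168.51532885013268))[ WARN:0@0.386] global loadsave.cpp:1063 imwrite_ Unsupported depth image for selected encoder is fallbacked to CV_8U.
```

View pics/w2c.png

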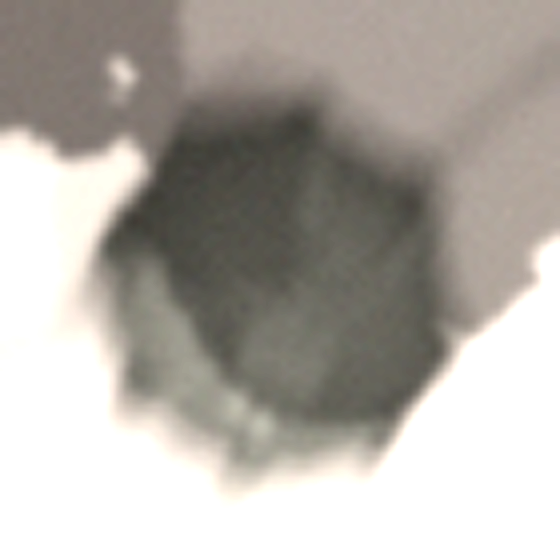

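Eight rib tips are visible in the crop: (310,105), (425,180), (445,350), (375,460), (240,480), (125,390), (108,235) and (190,105). The straight, filled edges are on the right and left, so those are the pads. I'll fit the position and angle.

```bash
python3 - <<'E'
from h import *
from scipy.optimize import least_squares
p=load('w2')
V=np.array([(310,105),(425,180),(445,350),(375,460),(240,480),(125,390),(108,235),(190,105)])/8+[290,145]-.4
for z in (.0,.02,.038):
  G=np.array([ray(p,u,v,z)[:2] for u,v in V])
  def f(w):
    a=w[2]-np.radians(45)*np.arange(8);return (w[:2]+w[3]*np.c_[np.cos(a),np.sin(a)]-G).ravel()
  d=G[0]-G.mean(0)
  r=least_squares(f,[*G.mean(0),np.arctan2(d[1],d[0]),.0265])
  print(z,r.x[:2].round(4),'rib deg',np.degrees(r.x[2]).round(1)%45,'r',r.x[3].round(4),(np.linalg.norm(r.fun.reshape(-1,2),axis=1)*1e3).round(1))
  m=(G[1]+G[2])/2-(G[5]+G[6])/2;print('pad dir',np.degrees(np.arctan2(m[1],m[0])))
E
```

```text
0.0 [0.6295 0.2164] rib deg 5.800000000000011 r 0.029 [2.3 3.4 3.2 2.1 2.5 1.6 2.7 3.8]
pad dir 73.57173104930156
0.02 [0.6258 0.2179] rib deg 5.800000000000011 r 0.0275 [2.2 3.2 3.  2.  2.3 1.5 2.6 3.6]
pad dir 73.57173104930165
0.038 [0.6225 0.2193] rib deg 5.800000000000011 r 0.0261 [2.  3.  2.9 1.9 2.2 1.4 2.5 3.4]
pad dir 73.57173104930173
```

Call:
jog_arm(
  plan=[
    {"claw":0,"x":-0.001,"y":0.004,"z":0.02,"turn":-4},
    {"claw":0,"x":0,"y":0,"z":0.03,"turn":-4.3},
    {"claw":0,"x":0,"y":0,"z":0.03,"turn":0},
    {"claw":0,"x":0,"y":0,"z":0.02,"turn":0},
    {"claw":0,"x":0,"y":0,"z":0,"turn":0},
    {"claw":0,"x":0,"y":0,"z":0,"turn":0},
  ],
)

```text
time: 2.2
tool_pos: [0.6232, 0.2213, 0.1324]
tcp_rot: [0.455, 3.107, 0.001]
wrist_force: [0.5, 0.1, 0.5]
width: 1.002
```

```bash
python3 - <<'E'
from h import *
todo([.623,.219,.13])
im,p=snap('wrist','w3');u,v=map(int,proj(p,[.623,.219,.04]));print(u,v)
u0,v0=u-50,v-50
im=np.clip((im[v0:v0+100,u0:u0+100,::-1].astype(float)-20)*2.2,0,255).astype(np.uint8)
cv2.imwrite('pics/w3c.png',cv2.resize(im,(600,600),interpolation=cv2.INTER_CUBIC));print(u0,v0)
E
```

```text
t 2.2 tcp [0.6232 0.2213 0.1324] shift [-0.0005 -0.0022  0.0024] ydir deg 73.33 tilt [ 1.6e-03  5.0e-04 -1.0e+00] q6 -0.976 F [0.5 0.1 0.5] w 1.002
318 205
268 155
```

View pics/w3c.png

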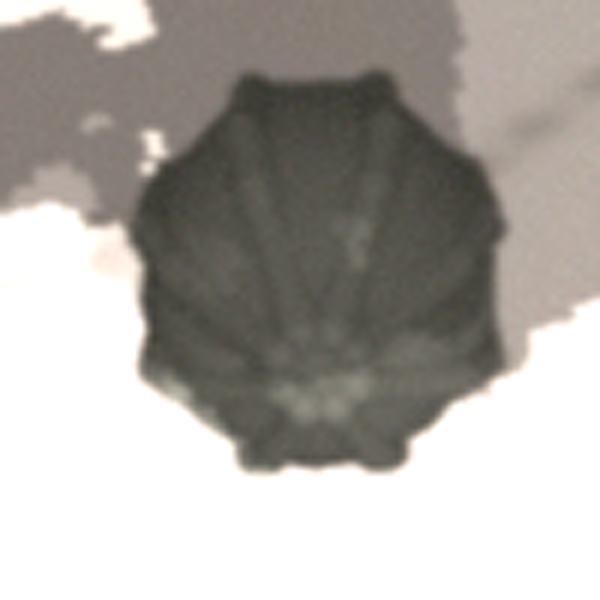

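```bash
python3 - <<'E'
import cv2,numpy as np
im=cv2.imread('pics/w3.png')[160:240,282:358].astype(float)
im=cv2.resize(im,None,fx=7.5,fy=7.5,interpolation=cv2.INTER_CUBIC)
im=np.clip((im-10)/90,0,1)**.6*255
cv2.imwrite('pics/w3d.png',im.astype(np.uint8))
E
```

```text
(no output)
```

View pics/w3d.png

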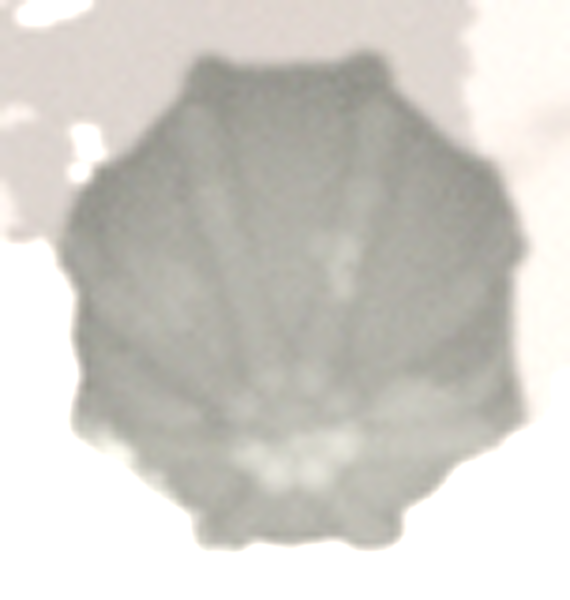

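The "flat pads" are the gripper's own pads bridging two ribs, so any gap between ribs will do. The rib pairs at left and right, rows 240 and 420 of the crop, straddle the closing line, so the yaw is right. The cone's centre is at about (295,330) in the crop.

```bash
python3 - <<'E'
from h import *
p=load('w3')
for z in(.03,.038):
  c=ray(p,282+295/7.5,160+330/7.5,z);print(c)
todo([*c[:2],.008])
print([ (282+295/7.5,160+r/7.5) for r in (240,420)],[np.linalg.norm(ray(p,282+65/7.5,160+32,.038)-ray(p,282+525/7.5,160+32,.038)), np.linalg.norm(ray(p,290,160+32,.038)-ray(p,290,160+56,.038))])
E
```

```text
[0.62504407 0.22111348 0.03      ]
[0.62288562 0.22175569 0.038     ]
t 2.25 tcp [0.6235 0.2214 0.1329] shift [0.001  0.     0.1249] ydir deg 73.33 tilt [ 2.5e-03  8.0e-04 -1.0e+00] q6 -0.976 F [-0.1  0.4  0.3] w 1.001
[(321.3333333333333, 192.0), (321.3333333333333, 216.0)] [np.float64(0.04827013382622358), np.float64(0.01984373388231739)]
```

Call:
jog_arm(
  plan=[
    {"claw":0,"x":0,"y":0,"z":0.03,"turn":0},
    {"claw":0,"x":0,"y":0,"z":0.03,"turn":0},
    {"claw":0,"x":0,"y":0,"z":0.03,"turn":0},
    {"claw":0,"x":0,"y":0,"z":0.02,"turn":0},
    {"claw":0,"x":0,"y":0,"z":0.015,"turn":0},
    {"claw":0,"x":0,"y":0,"z":0,"turn":0},
    {"claw":0,"x":0,"y":0,"z":0,"turn":0},
  ],
)

```text
time: 3.12
tool_pos: [0.6234, 0.2212, 0.0074]
tcp_rot: [0.455, 3.107, 0.001]
wrist_force: [0.1, 0.7, -0.0]
width: 1.001
```

Call:
jog_arm(
  plan=[
    {"claw":1,"x":0,"y":0,"z":0,"turn":0},
    {"claw":1,"x":0,"y":0,"z":0,"turn":0},
    {"claw":1,"x":0,"y":0,"z":0,"turn":0},
    {"claw":1,"x":0,"y":0,"z":0,"turn":0},
    {"claw":1,"x":0,"y":0,"z":0,"turn":0},
    {"claw":1,"x":0,"y":0,"z":0,"turn":0},
    {"claw":1,"x":0,"y":0,"z":0,"turn":0},
    {"claw":1,"x":0,"y":0,"z":0,"turn":0},
  ],
  newtons=50,
)

```text
time: 4.12
tool_pos: [0.6234, 0.2212, 0.0075]
tcp_rot: [0.455, 3.107, 0.001]
wrist_force: [-0.8, -0.5, 5.3]
width: 0.567
```

Call:
jog_arm(
  plan=[
    {"claw":1,"x":0,"y":0,"z":-0.02,"turn":0},
    {"claw":1,"x":0,"y":0,"z":-0.045,"turn":0},
    {"claw":1,"x":0,"y":0,"z":-0.045,"turn":0},
    {"claw":1,"x":0,"y":0,"z":-0.045,"turn":0},
    {"claw":1,"x":0,"y":0,"z":-0.04,"turn":0},
  ],
)

```text
time: 4.75
tool_pos: [0.6223, 0.2208, 0.2039]
tcp_rot: [0.455, 3.108, 0.001]
wrist_force: [0.9, -0.3, -0.4]
width: 0.568
```

Call:
jog_arm(
  plan=[
    {"claw":1,"x":-0.0218,"y":-0.0467,"z":0,"turn":0},
    {"claw":1,"x":-0.0218,"y":-0.0467,"z":0,"turn":0},
    {"claw":1,"x":-0.0218,"y":-0.0467,"z":0,"turn":0},
    {"claw":1,"x":-0.0218,"y":-0.0467,"z":0,"turn":0},
    {"claw":1,"x":-0.0218,"y":-0.0467,"z":0,"turn":0},
    {"claw":1,"x":-0.0218,"y":-0.0467,"z":0,"turn":0},
    {"claw":1,"x":-0.0218,"y":-0.0467,"z":0,"turn":0},
    {"claw":1,"x":-0.0218,"y":-0.0467,"z":0,"turn":0},
    {"claw":1,"x":0,"y":0,"z":0,"turn":0},
    {"claw":1,"x":0,"y":0,"z":0,"turn":0},
  ],
)

```text
time: 6.0
tool_pos: [0.6818, -0.1868, 0.2014]
tcp_rot: [-0.457, -3.107, -0.001]
wrist_force: [0.6, -0.0, -0.1]
width: 0.574
```

```bash
python3 - <<'E'
from h import *
todo([.683,-.187,.2])
im,p=snap('wrist','w4');print(proj(p,[.602,-.163,.138]))
E
```

```text
t 6.0 tcp [ 0.6818 -0.1868  0.2014] shift [-0.0012  0.0001  0.0014] ydir deg 73.28 tilt [-7.e-04  9.e-04 -1.e+00] q6 -1.582 F [ 0.6 -0.  -0.1] w 0.574
(np.float64(320.292040374779), np.float64(90.37783862850772))
```

View pics/w4.png

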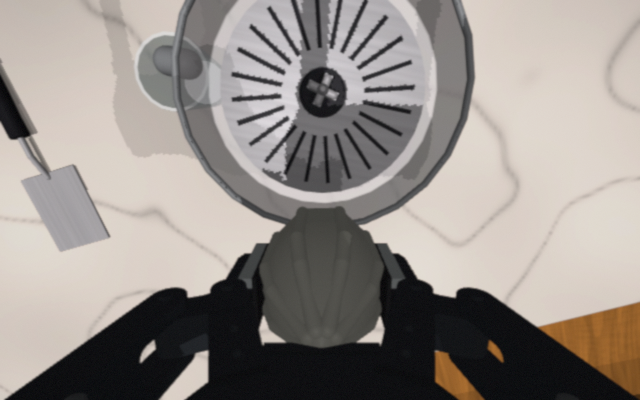

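The wrist view shows the cone squarely in the jaws and the spindle cross at about (323,90), where predicted. I'll take a close crop of the spindle for its position and angle.

```bash
python3 - <<'E'
from h import *
crop('w4','w4c',293,353,62,122,10)
im=cv2.imread('pics/w4c.png').astype(float);cv2.imwrite('pics/w4c.png',(np.clip(im/200,0,1)**.6*255).astype(np.uint8))
E
```

```text
(no output)
```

View pics/w4c.png

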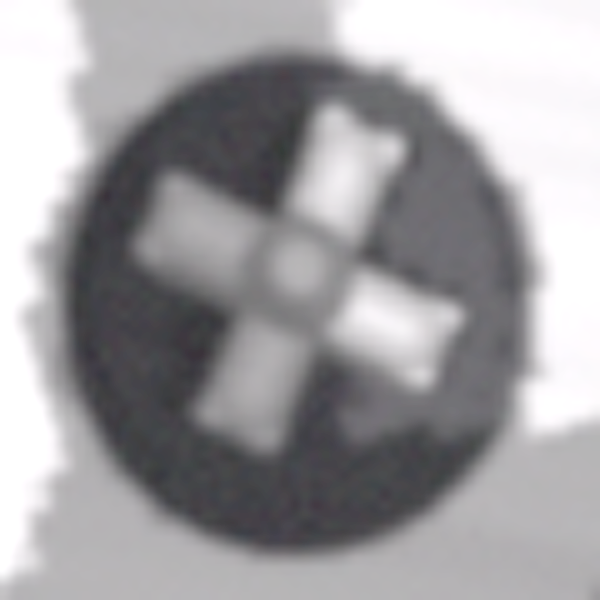

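```bash
python3 - <<'E'
from h import *
p=load('w4')
g=lambda u,v,z:ray(p,293+u/10-.4,62+v/10-.4,z)
print('collar',g(297,302,.122),'spl',g(298,280,.138),'pin',g(300,273,.145))
for a,b in(((360,125),(240,435)),((150,215),(440,345))):
  d=g(*a,.138)-g(*b,.138);print(np.degrees(np.arctan2(d[1],d[0])),np.linalg.norm(d))
print(np.linalg.norm(g(70,302,.122)-g(525,302,.122)))
c=(g(297,302,.122)+g(298,280,.138)+g(300,273,.145))/3
todo([*c[:2],.17])
# held cone tip, expected if centred
s=bot.read_state();R=Ro.from_rotvec(s['tcp_rot']).as_matrix()
print('tip',proj(p,s['tool_pos']+R@[0,0,-.065]))
E
```

```text
collar [ 0.60202795 -0.16163347  0.122     ] spl [ 0.60194179 -0.16160094  0.138     ] pin [ 0.60213593 -0.16156083  0.145     ]
140.92602996449875 0.019793537069106335
-129.66536248560982 0.01975101995533233
0.030808860950468437
t 6.05 tcp [ 0.682  -0.1861  0.2014] shift [0.0836 0.0005 0.0314] ydir deg 73.35 tilt [-5.e-04  8.e-04 -1.e+00] q6 -1.582 F [ 0.2  0.2 -1.3] w 0.569
tip (np.float64(322.6304841390421), np.float64(348.52001350935865))
```

The spindle is at (0.602,−0.162) with splines at about 50.6° mod 90. The cone's slots are at 50.8° or 5.8°, so it's either in line now or 45° out. I'll go over it and down.

Call:
jog_arm(
  plan=[
    {"claw":1,"x":0.04,"y":0.0005,"z":0,"turn":0},
    {"claw":1,"x":0.0436,"y":0,"z":0,"turn":0},
    {"claw":1,"x":0,"y":0,"z":0.02,"turn":0},
    {"claw":1,"x":0,"y":0,"z":0.02,"turn":0},
    {"claw":1,"x":0,"y":0,"z":0,"turn":0},
    {"claw":1,"x":0,"y":0,"z":0,"turn":0},
  ],
)

```text
time: 6.8
tool_pos: [0.6031, -0.1626, 0.1609]
tcp_rot: [-0.455, -3.108, -0.0]
wrist_force: [0.1, 0.6, -1.0]
width: 0.569
```

```bash
python3 - <<'E'
from h import *
todo([.602,-.1616,.1455])
im,p=snap('wrist','w5')
E
```

```text
t 6.8 tcp [ 0.6031 -0.1626  0.1609] shift [0.0013 0.0006 0.0154] ydir deg 73.35 tilt [-4.e-04  1.e-04 -1.e+00] q6 -1.583 F [ 0.1  0.6 -1. ] w 0.569
```

Call:
jog_arm(
  plan=[
    {"claw":1,"x":0.0013,"y":0.0006,"z":0.005,"turn":0},
    {"claw":1,"x":0,"y":0,"z":0.004,"turn":0},
    {"claw":1,"x":0,"y":0,"z":0.003,"turn":0},
    {"claw":1,"x":0,"y":0,"z":0,"turn":0},
  ],
)

```text
time: 7.35
tool_pos: [0.601, -0.1616, 0.1489]
tcp_rot: [-0.455, -3.108, -0.0]
wrist_force: [1.2, -0.9, -0.8]
width: 0.565
```

Call:
jog_arm(
  plan=[
    {"claw":1,"x":0,"y":0,"z":0.002,"turn":0},
    {"claw":1,"x":0,"y":0,"z":0.002,"turn":0},
    {"claw":1,"x":0,"y":0,"z":0,"turn":0},
  ],
)

```text
time: 7.72
tool_pos: [0.6014, -0.1617, 0.1455]
tcp_rot: [0.455, 3.108, -0.0]
wrist_force: [-1.0, 0.2, 0.3]
width: 0.566
```

Call:
jog_arm(
  plan=[
    {"claw":1,"x":0,"y":0,"z":0.0015,"turn":0},
    {"claw":1,"x":0,"y":0,"z":0.0015,"turn":0},
    {"claw":1,"x":0,"y":0,"z":0,"turn":0},
  ],
)

```text
time: 8.1
tool_pos: [0.6015, -0.1617, 0.1428]
tcp_rot: [0.455, 3.108, -0.0]
wrist_force: [-1.6, -0.1, 4.1]
width: 0.571
```

Call:
jog_arm(
  plan=[
    {"claw":1,"x":0,"y":0,"z":0.001,"turn":0},
    {"claw":1,"x":0,"y":0,"z":0.001,"turn":0},
    {"claw":1,"x":0,"y":0,"z":0,"turn":0},
  ],
)

```text
time: 8.48
tool_pos: [0.6016, -0.1617, 0.141]
tcp_rot: [0.455, 3.108, -0.0]
wrist_force: [-2.2, 0.7, 6.0]
width: 0.566
```

The force rises about 1 N/mm from 4 N: the cone rests on the spline tops and pushes the spring, out of mesh by 45°. I'll ease up, turn 45° and lower it.

Call:
jog_arm(
  plan=[
    {"claw":1,"x":0,"y":0,"z":-0.003,"turn":0},
    {"claw":1,"x":0,"y":0,"z":0,"turn":9},
    {"claw":1,"x":0,"y":0,"z":0,"turn":9},
    {"claw":1,"x":0,"y":0,"z":0,"turn":9},
    {"claw":1,"x":0,"y":0,"z":0,"turn":9},
    {"claw":1,"x":0,"y":0,"z":0,"turn":9},
    {"claw":1,"x":0,"y":0,"z":0,"turn":0},
    {"claw":1,"x":0,"y":0,"z":0,"turn":0},
  ],
)

```text
time: 9.48
tool_pos: [0.6013, -0.1619, 0.1429]
tcp_rot: [1.607, 2.699, -0.001]
wrist_force: [0.2, -0.6, 0.1]
width: 0.571
```

```bash
python3 - <<'E'
from h import *
todo([.602,-.1616,.127])
print(bot.read_state()['torque'].round(3))
E
```

```text
t 9.47 tcp [ 0.6013 -0.1619  0.1429] shift [-0.0001  0.0008  0.0159] ydir deg 28.48 tilt [-1.e-04 -4.e-04 -1.e+00] q6 -0.8 F [ 0.2 -0.6  0.1] w 0.571
[-0.29  -0.089 -0.041]
```

Call:
jog_arm(
  plan=[
    {"claw":1,"x":0,"y":0,"z":0.002,"turn":0},
    {"claw":1,"x":0,"y":0,"z":0.002,"turn":0},
    {"claw":1,"x":0,"y":0,"z":0,"turn":0},
  ],
)

```text
time: 9.85
tool_pos: [0.6013, -0.1621, 0.1391]
tcp_rot: [1.61, 2.697, -0.001]
wrist_force: [0.5, -3.2, 0.0]
width: 0.571
```

It drops in with no vertical force, so it's meshing. Going on down.

Call:
jog_arm(
  plan=[
    {"claw":1,"x":0,"y":0,"z":0.003,"turn":0},
    {"claw":1,"x":0,"y":0,"z":0.003,"turn":0},
    {"claw":1,"x":0,"y":0,"z":0.003,"turn":0},
    {"claw":1,"x":0,"y":0,"z":0,"turn":0},
  ],
)

```text
time: 10.35
tool_pos: [0.6014, -0.1621, 0.1302]
tcp_rot: [1.61, 2.697, -0.001]
wrist_force: [-0.3, -4.6, 2.6]
width: 0.569
```

Call:
jog_arm(
  plan=[
    {"claw":1,"x":0,"y":0,"z":0.0015,"turn":0},
    {"claw":1,"x":0,"y":0,"z":0.0015,"turn":0},
    {"claw":1,"x":0,"y":0,"z":0,"turn":0},
  ],
)

```text
time: 10.72
tool_pos: [0.6014, -0.1621, 0.1276]
tcp_rot: [1.61, 2.697, -0.001]
wrist_force: [-1.4, -4.9, 3.7]
width: 0.565
```

Call:
jog_arm(
  plan=[
    {"claw":1,"x":-0.0005,"y":-0.0003,"z":0,"turn":0},
    {"claw":1,"x":0,"y":0,"z":0.0015,"turn":0},
    {"claw":1,"x":0,"y":0,"z":0.0015,"turn":0},
    {"claw":1,"x":0,"y":0,"z":0,"turn":0},
  ],
)

```text
time: 11.22
tool_pos: [0.6014, -0.1621, 0.1248]
tcp_rot: [1.61, 2.697, 0.0]
wrist_force: [-1.8, -4.0, 7.0]
width: 0.568
```

Call:
jog_arm(
  plan=[
    {"claw":1,"x":0,"y":0,"z":0.0015,"turn":0},
    {"claw":1,"x":0,"y":0,"z":0.0015,"turn":0},
    {"claw":1,"x":0,"y":0,"z":0,"turn":0},
  ],
)

```text
time: 11.6
tool_pos: [0.6015, -0.1622, 0.1233]
tcp_rot: [1.61, 2.697, 0.0]
wrist_force: [-5.7, -2.2, 12.8]
width: 0.57
```

Call:
jog_arm(
  plan=[
    {"claw":1,"x":0,"y":0,"z":0.0015,"turn":0},
    {"claw":1,"x":0,"y":0,"z":0,"turn":0},
  ],
)

```text
time: 11.85
tool_pos: [0.6016, -0.1622, 0.1232]
tcp_rot: [1.61, 2.697, 0.0]
wrist_force: [-7.1, -2.1, 19.2]
width: 0.568
```

```bash
python3 - <<'E'
from h import *
todo([.6015,-.1622,.121])
print(bot.read_state()['torque'].round(3))
im,p=snap('wrist','w6')
cv2.imwrite('pics/w6c.png',cv2.resize(im[130:370,200:460,::-1],None,fx=2.3,fy=2.3,interpolation=cv2.INTER_CUBIC))
E
```

```text
t 11.85 tcp [ 0.6016 -0.1622  0.1232] shift [ 0.0001 -0.0001  0.0022] ydir deg 28.34 tilt [ 8.e-04 -3.e-04 -1.e+00] q6 -0.798 F [-7.1 -2.1 19.2] w 0.568
[-0.254  1.407 -0.053]
```

View pics/w6c.png

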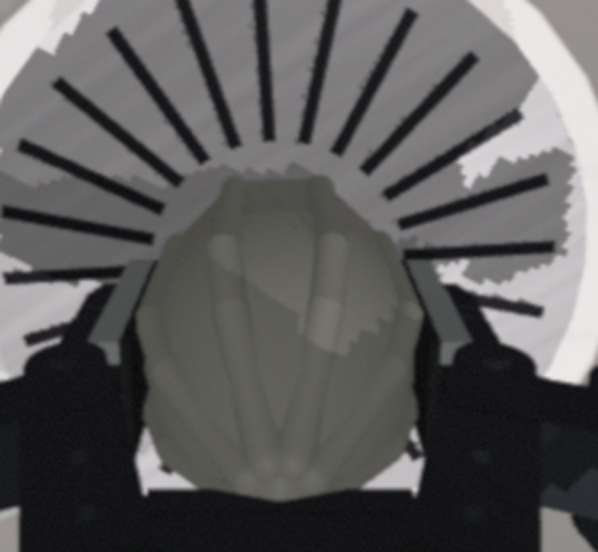

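It stops hard at z=0.1232: force went from 12.8 to 19 N for 0.1 mm. That matches base height 0.1157, the 0.116 bottom, given the grasp height. The picture shows the cone upright and centred over the collar. I'll relieve the side force and check that it isn't a jam.

Call:
jog_arm(
  plan=[
    {"claw":1,"x":0.0005,"y":-0.001,"z":0,"turn":0},
    {"claw":1,"x":0,"y":0,"z":0,"turn":1.5},
    {"claw":1,"x":0,"y":0,"z":0,"turn":-1.5},
    {"claw":1,"x":0,"y":0,"z":0,"turn":0},
  ],
)

```text
time: 12.4
tool_pos: [0.6015, -0.1622, 0.1232]
tcp_rot: [1.608, 2.695, 0.002]
wrist_force: [-4.9, -1.4, 16.5]
width: 0.568
```

```bash
python3 - <<'E'
from h import *
todo([.6015,-.1622,.121])
p=load('w6')
for b in(.116,.1175,.119,.122):
  # +x face bottom corner ribs
  s=bot.read_state();R=Ro.from_rotvec(s['tcp_rot']).as_matrix();c=s['tool_pos'].copy();c[2]=b
  print(b,proj(p,c+R@[.0245,.0101,0]),proj(p,c+R@[.0245,-.0101,0]))
E
```

```text
t 12.4 tcp [ 0.6015 -0.1622  0.1232] shift [ 0.     -0.      0.0022] ydir deg 28.35 tilt [ 3.1e-03 -4.0e-04 -1.0e+00] q6 -0.799 F [-4.9 -1.4 16.5] w 0.568
0.116 (np.float64(339.34808342584756), np.float64(205.79557120547005)) (np.float64(299.2813775322706), np.float64(205.81800688709663))
0.1175 (np.float64(339.5165100837), np.float64(206.62566105844152)) (np.float64(299.075769265007), np.float64(206.64797426578002))
0.119 (np.float64(339.68811170722705), np.float64(207.471398712204)) (np.float64(298.86628669576027), np.float64(207.49358082232263))
0.122 (np.float64(340.04120585325836), np.float64(209.21162126070914)) (np.float64(298.43525221536436), np.float64(209.2335135719991))
```

The pose is steady after a small wiggle. As one check of the full 6 mm travel, I'll ease up, read the force profile, and press again.

Call:
jog_arm(
  plan=[
    {"claw":1,"x":0,"y":0,"z":-0.004,"turn":0},
    {"claw":1,"x":0,"y":0,"z":0,"turn":0},
    {"claw":1,"x":0,"y":0,"z":0,"turn":0},
  ],
)

```text
time: 12.78
tool_pos: [0.6014, -0.1622, 0.125]
tcp_rot: [1.609, 2.695, 0.002]
wrist_force: [-0.6, -3.7, 7.1]
width: 0.57
```

Call:
jog_arm(
  plan=[
    {"claw":1,"x":0,"y":0,"z":-0.0025,"turn":0},
    {"claw":1,"x":0,"y":0,"z":0,"turn":0},
    {"claw":1,"x":0,"y":0,"z":0,"turn":0},
  ],
)

```text
time: 13.15
tool_pos: [0.6013, -0.1622, 0.1269]
tcp_rot: [1.609, 2.696, 0.002]
wrist_force: [2.7, -2.6, 4.8]
width: 0.568
```

Call:
jog_arm(
  plan=[
    {"claw":1,"x":0,"y":0,"z":-0.002,"turn":0},
    {"claw":1,"x":0,"y":0,"z":0,"turn":0},
    {"claw":1,"x":0,"y":0,"z":0,"turn":0},
  ],
)

```text
time: 13.52
tool_pos: [0.6012, -0.1622, 0.1286]
tcp_rot: [1.609, 2.696, 0.002]
wrist_force: [4.2, -2.4, 3.3]
width: 0.565
```

Call:
jog_arm(
  plan=[
    {"claw":1,"x":0,"y":0,"z":-0.0015,"turn":0},
    {"claw":1,"x":0,"y":0,"z":0,"turn":0},
    {"claw":1,"x":0,"y":0,"z":0,"turn":0},
  ],
)

```text
time: 13.9
tool_pos: [0.6011, -0.1621, 0.1295]
tcp_rot: [1.61, 2.696, 0.002]
wrist_force: [6.4, -1.4, 1.1]
width: 0.568
```

The spring spans z=0.1232 to about 0.129, the full 6 mm at about 1 N/mm. So the cone is home and the stop is the bottom. Pressing again.

Call:
jog_arm(
  plan=[
    {"claw":1,"x":0,"y":0,"z":0.0025,"turn":0},
    {"claw":1,"x":0,"y":0,"z":0.0025,"turn":0},
    {"claw":1,"x":0,"y":0,"z":0.0025,"turn":0},
    {"claw":1,"x":0,"y":0,"z":0.0025,"turn":0},
    {"claw":1,"x":0,"y":0,"z":0,"turn":0},
    {"claw":1,"x":0,"y":0,"z":0,"turn":0},
    {"claw":1,"x":0,"y":0,"z":0,"turn":0},
    {"claw":1,"x":0,"y":0,"z":0,"turn":0},
  ],
)

```text
time: 14.9
tool_pos: [0.6013, -0.1623, 0.1232]
tcp_rot: [1.609, 2.695, 0.002]
wrist_force: [-1.4, -0.4, 17.6]
width: 0.566
```

```bash
python3 - <<'E'
from h import *
snap('scene','s9');crop('s9','s9c',190,440,120,320,3)
E
```

```text
(no output)
```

View pics/s9c.png

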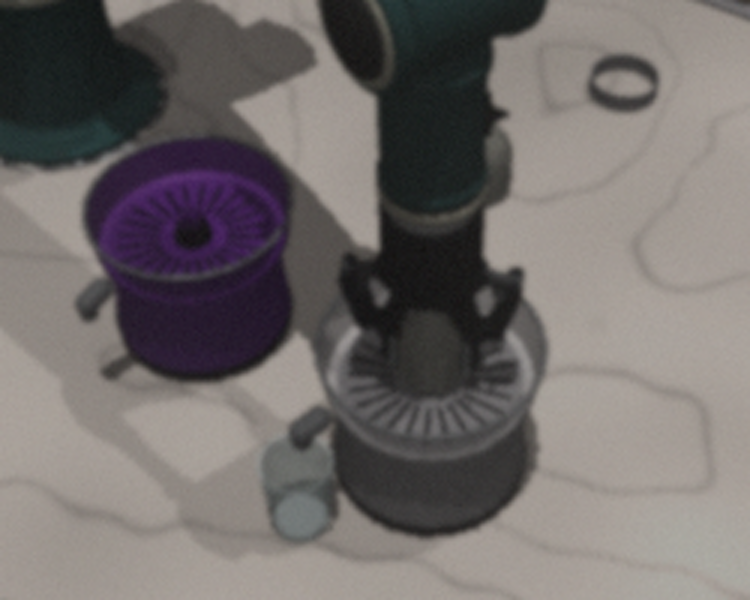

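The cone stands upright in the steel juicer, held in the gripper. The glass at (300,490) and the ring at (623,83) are where they were; the large cone is hidden behind the arm. Handing in.

```bash
python3 - <<'E'
from h import *
todo([.6013,-.1623,.1232]);print(bot.finish_job())
E
```

```text
t 14.95 tcp [ 0.6013 -0.1622  0.1232] shift [-0.     -0.0001  0.    ] ydir deg 28.33 tilt [ 2.7e-03 -3.0e-04 -1.0e+00] q6 -0.798 F [-2.4  0.  17. ] w 0.57
the job is handed in; nothing more can be done
None
```

I put the small cone on the steel juicer's spindle, meshed it with a 45° turn, and pressed it to the bottom stop. I handed the job in at about 15 s with the arm still holding it there.

- **Meshing:** before the turn the cone rested on the spline tops. After it, the cone slid down with little resistance.
- **Bottom of travel:** the tool stops hard at z = 0.1232 m with about 17 N. That puts the cone's underside at about 0.116 m, the pressed-down height.
- **Spring check:** I eased the cone up once and pressed it down again. The spring acted over about 6 mm, at roughly 1 N/mm.
- **What disagreed:**
  - Spring forces read about 2 N below the stated 4–10 N, partly the cone's weight.
  - The first contact on the spline tops was firm about 2 mm lower than expected.
  - Triangulated heights from the two fixed cameras came out 5–23 mm too low, so I positioned from the wrist camera.
- **Other objects:** in the last picture the glass and tart ring look unmoved. The large cone was hidden behind the arm and the palette knife was outside that crop, so I did not check either at the end; the arm's path stayed clear of both.

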